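Stack sealed carving slats crosswise to dry

ROBOT

A 6-joint arm with a two-finger parallel gripper is mounted at the origin on the work surface. World frame = base frame: x ahead of the robot, y to its left, z up, the work surface at z = 0. Lengths are in m, angles in rad, forces in N, time in s.
With the tool pointing down it reaches from about 0.325 to 0.9 m from the base axis. Payload 6.1 kg.
Tool frame: the origin (TCP) lies between the finger pads; the fingertips stand 17 mm ahead of it and the grasp point (between the pads) lies 2 mm behind it; z points along the fingers, y is the line along which they close (so a half turn about z gives the same grasp; the last joint's range is limited). The gripper opens to 87 mm and grips with 3 to 60 N. Pads are 19 mm wide; open, the fingers measure 117 mm over their backs; the gripper's body (75 mm by 190 mm) begins 51 mm behind the grasp point.
Start: joints at [1.211, 0.22, 1.526, -0, 1.395, -0.126], TCP at [0.145, 0.608, 0.24] pointing down, gripper open.
Joint ranges: [-2.98, 2.98], [-0.91, 2.08], [0.09, 2.57], [-1.24, 4.39], [0.2, 2.65], [-2.68, 2.68]. Speed limits (rad/s): [2.57, 2.57, 3.01, 3.14, 3.14, 3.14].

INTERFACE

Orientations are given as [roll, pitch, yaw] about the fixed x, y, z axes, in that order (R = Rz(yaw) Ry(pitch) Rx(roll)).
In Python, from cell import * gives the robot as it stands. The module is installed in compiled form; this text tells all that it offers.
- The arm moves only by the shell command python3 -m pendant 'ROWS' [OPENING]. ROWS is text: rows parted by semicolons, each of 4 numbers parted by spaces: the shift along the world's x, y, z as a fraction of full scale, then the turn about the world's z as a fraction of full scale. A call has 1 to 8 rows; each row is the pose to reach, as a shift and turn from the pose commanded when the call began, turning the shorter way round; what a row does not reach only later rows make up. Full scale, the value 1, is 300 mm for a shift and 360 degrees for a turn. A row lasts 1/8 s, in which the tool goes at most 62.5 mm and 10.7 degrees, less where a joint would pass 70% of its speed; a pose out of reach is approached as far as the arm can. A call with a number of a shift or a turn outside -1 to 1 is refused whole. A call with a gripper value outside its range is refused whole. OPENING is the closure, from 0 (fully open) to 1 (shut), set as the call begins (- or left out, the last holds). The fingers move at their own pace and stop on an object; the grip force is fixed at half the most. Time passes only in rows, so rows that repeat a pose let the fingers close. It gives the time, the measured TCP pose, the force, the opening and the grip force at its end, in the units of the state.
- sense(): the state, without advancing time (a new reading comes with each control period).
- snapshot(name): name is "scene" or "top" or "wrist"; returns the picture (400x640x3 uint8, red, green, blue); there is no depth.
- camera_model(name): a dict with "camera_matrix" (3x3 intrinsics, pixels), "k1" (the pictures are not rectified: a ray, as slopes to the right and down, at radius r is drawn at 1 + k1 r^2 times it, then the intrinsics apply), "eye" and "attitude" of the camera in the world. Camera axes: x right, y down, z forward; pixel columns grow to the right and rows downward; lengths in m; the calibration is good to about 2 mm. A picture is of the moment at which its call begins: read the wrist's pose just before it. camera_model takes no time and is no camera call; for the wrist camera it gives the pose at the moment of the call.
- hand_in(): hands the job in; it is judged then, once.
Trained networks look in the newest picture that a camera, given by its name, has taken for a name from the list of things; names that differ only in an ending like _2 or _b are one class to them, and where a whole thing is asked for, a point or a joint stands for the part that bears it (a point fixed in the world has none). Each returns a list of dicts, best first, with "confidence" (0 to 1); they miss things now and then, are a little off and sometimes report something else, mostly with a low value. They report only what shows in the picture. A call takes as long as a camera call. They do not tell look-alikes from the thing itself.
- silhouettes(camera, name): "pixels" (400x640 bool, what is visible of it) and "xy" ([column, row] in pixels, amid what is visible of it).
The state is a dict: "clock": time; "joint_pos": joint angles; "dq": joint speeds; "joint_efforts": joint torques, N m; "tcp_pos": TCP position; "tcp_rot": TCP orientation; "contact_force": force on the tool from outside, world axes, zero at the start; "ft_torque": the same for the moment, N m; "width": finger opening in m; "grasp_force": force on a finger pad.
Only numpy, scipy, OpenCV 4.12 (cv2) and the standard library are available. Lean on these libraries where they do the work, as an engineer would, in place of code of your own. Each camera call takes 0.05 s, during which the arm holds its last target. There are 200 camera calls.

TASK

Stack the four carving slats crosswise on the yellow drying board: first the two pale slats, laid across both bearers, each on its own pair of blue marks; then the two dark slats across the pale ones, each directly above a bearer. Every slat must lie flat, centred and square to the board, with its red end pointing towards an edge of the board that has a red stripe. Leave the mallet, the carving, the tin and the chisel where they are.

Things in the scene. Friction and masses are not known exactly. Their poses are not given: they have to be found in the camera images.
- board: Yellow drying board fixed to the bench, 190 x 190 mm, 12 mm thick, carrying two bearers. Origin at the centre of its underside, z up. Two neighbouring edges, +x and +y, carry a 10 mm red stripe; the other two have none. A pale slat belongs along the board's x, a dark slat along its y.
- bed (a point): Centre of the bed, 32 mm above the board's origin, level with the bearers' tops, axes as the board's. The two fixed wooden bearers are each 140 long (along y) x 32 wide x 20 high, centred at x = -42 and +42 mm. Each has two blue marks 32 mm wide, centred at y = -42 and +42 mm; the two marks of equal y, one on each bearer, are a pair: the place of one pale slat.
- pale1: Pale lime-wood slat, 140 long x 32 wide x 20 thick (mm); the last 18 mm at its +x end are painted red, the other end is bare. Origin at its centre, x along it towards the red end, y across its width, z through its thickness. It lies on the bench at the start. About 45 g. pale2 is alike; they may swap places.
- pale2: Pale lime-wood slat, 140 long x 32 wide x 20 thick (mm); the last 18 mm at its +x end are painted red, the other end is bare. Origin at its centre, x along it towards the red end, y across its width, z through its thickness. It starts lying across the dark slat dark2, on top of it. About 45 g. pale1 is alike; they may swap places.
- dark1: Dark walnut slat, 140 long x 32 wide x 20 thick (mm); the last 18 mm at its +x end are painted red, the other end is bare. Origin at its centre, x along it towards the red end, y across its width, z through its thickness. It lies on the bench at the start. About 60 g. dark2 is alike; they may swap places.
- dark2: Dark walnut slat, 140 long x 32 wide x 20 thick (mm); the last 18 mm at its +x end are painted red, the other end is bare. Origin at its centre, x along it towards the red end, y across its width, z through its thickness. It lies on the bench at the start, beneath pale2. About 60 g. dark1 is alike; they may swap places.
- pale1_seal (a point): Middle of the red end of pale1, 62 mm from its centre along its +x.
- pale2_seal (a point): Middle of the red end of pale2, 62 mm from its centre along its +x.
- dark1_seal (a point): Middle of the red end of dark1, 62 mm from its centre along its +x.
- dark2_seal (a point): Middle of the red end of dark2, 62 mm from its centre along its +x.
- mallet: Bystander: round carver's mallet of pale wood standing on its head, handle up; head 94 mm across and 115 high, handle 30 mm thick, 240 mm high in all. Origin at the centre of its foot.
- carving: Bystander: half-finished pear-shaped wood carving standing upright with a rough 50 x 42 mm block at its head, 88 mm across at its widest, 208 mm high. Origin at the centre of its foot.
- tin: Bystander: closed round tin with a red label, 72 mm across, 80 mm high. Origin at the centre of its foot.
- chisel: Bystander: wood chisel lying flat, 235 mm long, handle 28 mm wide and 24 high towards its -x, blade towards +x. Origin on its underside near the middle.
Things that resemble listed ones, but are neither listed nor needed, are in the scene too. What is shaped like the pale2 but pink or purple is not meant.

How it is judged:
By the outcome, as a careful person would: the job done as asked, in the order asked, and still so for the second after the job is handed in, with the robot touching nothing.
It also fails if it takes over 72 s, if anything falls off the work surface, if the arm or the gripper's body presses on something with over 40 N, if the wrist force passes 120 N, or if a joint passes its speed limit or range.

## Working session

There is one attempt and no reset: what is moved stays moved. The work goes in short steps, Python scripts to look and compute and a shell command to move; the robot and the scene stay as the last step left them, time stands still between calls to the robot, and variables do not carry over. Pictures are saved under pics/ and viewed, at most 10 in all, crops included, and the job is handed in when it is done.

```bash
mkdir -p pics; python3 - <<'E'
from cell import *
import cv2
for n in ("top","scene"):
    im=snapshot(n); cv2.imwrite(f"pics/{n}0.png",im[:,:,::-1]); m=camera_model(n); print(n,m)
s=sense(); print(s['clock'],s['tcp_pos'],s['tcp_rot'],s['width'])
E
```

```text
top {'camera_matrix': array([[371.84357168,   0.        , 321.15911789],
       [  0.        , 371.84357168, 197.01003035],
       [  0.        ,   0.        ,   1.        ]]), 'k1': -0.02418475374057108, 'eye': array([ 0.5063264 , -0.0545198 ,  1.24442317]), 'attitude': array([-3.0902459 ,  0.00353664, -1.56004665])}
scene {'camera_matrix': array([[392.56327864,   0.        , 321.2434765 ],
       [  0.        , 392.56327864, 197.15160643],
       [  0.        ,   0.        ,   1.        ]]), 'k1': -0.057116612635785734, 'eye': array([ 1.06657487, -0.33661396,  1.04346647]), 'attitude': array([-2.6226087 ,  0.00861123,  1.02582967])}
0.1 [0.14457218 0.6074949  0.23855541] [-3.13986040e+00 -2.07032182e-04  2.90785206e+00] 0.08739615195290203
```

View pics/top0.png

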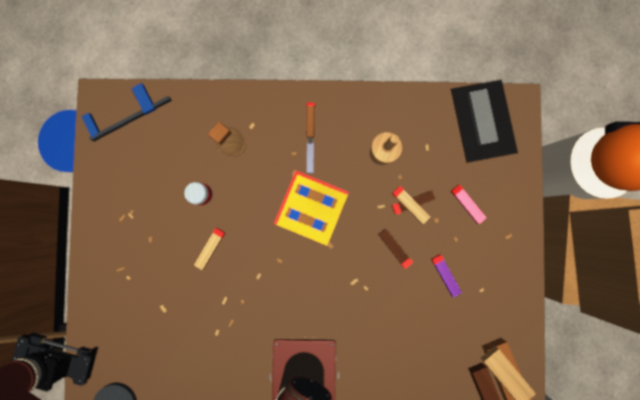

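View pics/scene0.png

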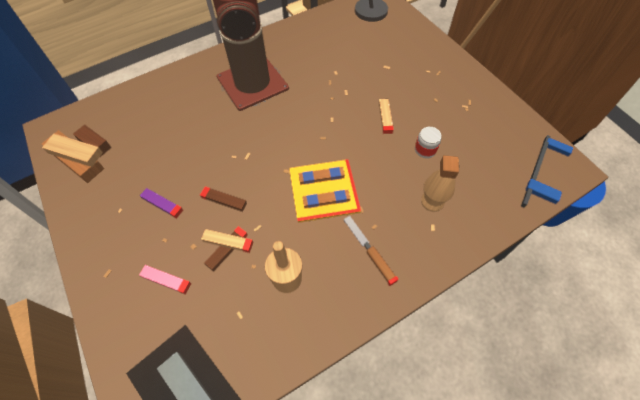

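The top view has world +x up and +y left. The board is centred at about (312,208), with red stripes on its upper and left edges. pale1 is at (209,249), the pale2-on-dark2 stack at (412,203) and dark1 at (395,249). The pink slat at (468,203) and the purple one at (447,277) are decoys.

```bash
cat > h.py <<'E'
from cell import *
import cv2, numpy as np
from scipy.spatial.transform import Rotation as R
def ground(m,px,z):
    K=m['camera_matrix']; p=np.atleast_2d(np.asarray(px,float))
    d=cv2.undistortPoints(p[:,None],K,np.array([m['k1'],0,0,0.]))[:,0]
    r=np.c_[d,np.ones(len(d))]@R.from_euler('xyz',m['attitude']).as_matrix().T
    return m['eye']+r*((z-m['eye'][2])/r[:,2])[:,None]
def project(m,P):
    Rm=R.from_euler('xyz',m['attitude']).as_matrix(); c=(np.atleast_2d(P)-m['eye'])@Rm
    return cv2.projectPoints(c,np.zeros(3),np.zeros(3),m['camera_matrix'],np.array([m['k1'],0,0,0.]))[0][:,0]
def masks(im):
    h=cv2.cvtColor(im,cv2.COLOR_RGB2HSV).astype(int); H,S,V=h[...,0],h[...,1],h[...,2]
    return H,S,V
E
python3 - <<'E'
from h import *
im=snapshot('top'); m=camera_model('top'); H,S,V=masks(im)
red=((H<6)|(H>174))&(S>170)&(V>120)
for n,z in (('board',.012),('pale1',.02),('dark1',.02),('mallet',.0),('tin',.08),('carving',0)):
    for d in silhouettes('top',n):
        k=d['pixels'].astype(np.uint8)
        pts=np.argwhere(k)[:,::-1].astype(np.float32)
        w=ground(m,pts,z)[:,:2].astype(np.float32)
        (c,sz,a)=cv2.minAreaRect(w); 
        rr=ground(m,pts[red[pts[:,1].astype(int),pts[:,0].astype(int)]],z)[:,:2] if (red&d['pixels']).any() else np.zeros((0,2))
        print(n,round(d['confidence'],2),np.round(d['xy']),'ctr',np.round(c,3),'sz',np.round(sz,3),'a',round(a,1),'red',len(rr),np.round(rr.mean(0),3) if len(rr) else '')
m=camera_model('wrist'); s=sense(); print(m,s['tcp_pos'])
E
```

```text
board 0.67 [314. 206.] ctr [ 0.535 -0.018] sz [0.193 0.191] a 67.7 red 147 [0.589 0.016]
board 0.6 [196. 192.] ctr [0.578 0.36 ] sz [0.096 0.068] a 78.2 red 0 
pale1 0.88 [467. 204.] ctr [ 0.552 -0.535] sz [0.145 0.041] a 40.1 red 60 [ 0.6   -0.497]
pale1 0.73 [445. 277.] ctr [ 0.317 -0.461] sz [0.147 0.04 ] a 29.3 red 63 [ 0.37 -0.43]
pale1 0.71 [412. 205.] ctr [ 0.549 -0.344] sz [0.132 0.031] a 45.3 red 32 [ 0.589 -0.301]
pale1 0.64 [206. 250.] ctr [0.395 0.319] sz [0.037 0.141] a 59.0 red 43 [0.449 0.288]
dark1 0.87 [418. 199.] ctr [ 0.556 -0.352] sz [0.035 0.143] a 20.5 red 73 [ 0.534 -0.298]
mallet 0.82 [385. 149.] ctr [ 0.737 -0.265] sz [0.106 0.105] a 0.2 red 0 
tin 0.78 [195. 194.] ctr [0.575 0.338] sz [0.063 0.083] a 0.6 red 0 
carving 0.75 [311. 130.] ctr [ 0.774 -0.011] sz [0.233 0.024] a 0.7 red 16 [ 0.885 -0.01 ]
carving 0.55 [227. 140.] ctr [0.76  0.272] sz [0.134 0.094] a 69.4 red 0 
{'camera_matrix': array([[292.44755569,   0.        , 320.16550482],
       [  0.        , 292.44755569, 199.77651527],
       [  0.        ,   0.        ,   1.        ]]), 'k1': -0.04282360898429847, 'eye': array([0.07512349, 0.62334081, 0.38365993]), 'attitude': array([ 2.87952004e+00, -4.67515756e-05,  1.33666429e+00])} [0.14477458 0.60795443 0.23945806]
```

```bash
python3 -m pendant '0.83 -0.96 -0.13 -0.047;0.83 -0.96 -0.13 -0.047;0.83 -0.96 -0.13 -0.047;0.83 -0.96 -0.13 -0.047;0.83 -0.96 -0.13 -0.047;0.83 -0.96 -0.13 -0.047;0.83 -0.96 -0.13 -0.047;0.83 -0.96 -0.13 -0.047' 0
cat >> h.py <<'E'
def look(name,z,kind,save=None,near=None,verbose=True):
    """fit 140x32 slat (top at z) seen by camera: centre, yaw of red end"""
    m=camera_model(name); im=snapshot(name); H,S,V=masks(im)
    if save: cv2.imwrite(save,im[:,:,::-1])
    out=[]
    for d in silhouettes(name,kind):
        k=d['pixels']; pts=np.argwhere(k)[:,::-1].astype(float)
        w=ground(m,pts,z)[:,:2]; (c,sz,a)=cv2.minAreaRect(w.astype(np.float32))
        ang=a if sz[0]>sz[1] else a+90
        red=k&((H<6)|(H>174))&(S>150)&(V>60)
        if red.any():
            rc=ground(m,np.argwhere(red)[:,::-1].astype(float),z)[:,:2].mean(0)-np.array(c)
            if rc@[np.cos(np.radians(ang)),np.sin(np.radians(ang))]<0: ang+=180
        ang=(ang+180)%360-180
        out.append((np.array(c),ang))
        print(kind,round(d['confidence'],2),'ctr',np.round(c,4),'sz',np.round(np.sort(sz),3),'yaw',round(ang,1),'red',red.sum(),'px',np.round(d['xy']))
    return out
def st():
    s=sense(); print(round(s['clock'],2),np.round(s['tcp_pos'],4),np.round(np.degrees(s['tcp_rot']),2),'w',round(s['width'],4),'F',np.round(s['contact_force'],1),'g',s['grasp_force']); return s
E
python3 -c "
from h import *
st(); look('wrist',.02,'pale1','pics/w1.png')"
```

```text
clock: 1.45
tcp_pos: [0.394, 0.3198, 0.2007]
tcp_rot: [3.141, -0.0, 2.611]
contact_force: [-0.5, 0.3, 0.9]
width: 0.0868
grasp_force: 0.0
1.45 [0.394  0.3198 0.2007] [ 1.7998e+02 -2.0000e-02  1.4958e+02] w 0.0868 F [-0.5  0.3  0.9] g 0.0
pale1 0.72 ctr [0.395  0.3181] sz [0.033 0.141] yaw -29.3 red 326 px [320. 184.]
```

View pics/w1.png

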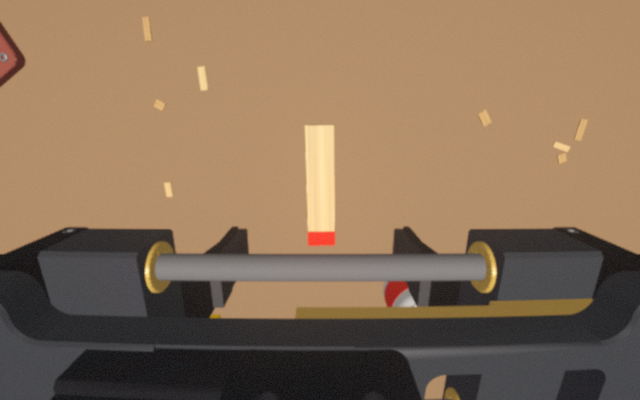

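Wrist view: pale1 is whole at (320,184), with its red end nearest the gripper at (320,238), which agrees with the fit. Next I'll look closely at the board.

```bash
python3 -m pendant '0.2 -0.2 0.1 -0.03;0.47 -0.95 0.15 -0.165;0.47 -0.95 0.15 -0.165;0.47 -0.95 0.15 -0.165;0.47 -0.95 0.15 -0.165;0.47 -0.95 0.15 -0.165;0.47 -0.95 0.15 -0.165' >/dev/null; python3 -m pendant '0 -0.4 0 0;0 -0.4 0 0;0 -0.4 0 0'
python3 - <<'E'
from h import *
st(); m=camera_model('wrist'); im=snapshot('wrist'); cv2.imwrite('pics/b1.png',im[:,:,::-1]); np.savez('b1.npz',im=im,**m)
look('wrist',.012,'board')
E
```

```text
clock: 2.8
tcp_pos: [0.5347, -0.086, 0.2454]
tcp_rot: [-3.141, 0.0, 1.576]
contact_force: [0.1, 0.5, -0.4]
width: 0.0871
grasp_force: 0.0
2.8 [ 0.5347 -0.086   0.2454] [-1.7999e+02  2.0000e-02  9.0320e+01] w 0.0871 F [ 0.1  0.5 -0.4] g 0.0
board 0.87 ctr [ 0.5352 -0.0168] sz [0.19  0.191] yaw -21.6 red 1987 px [323. 115.]
```

View pics/b1.png

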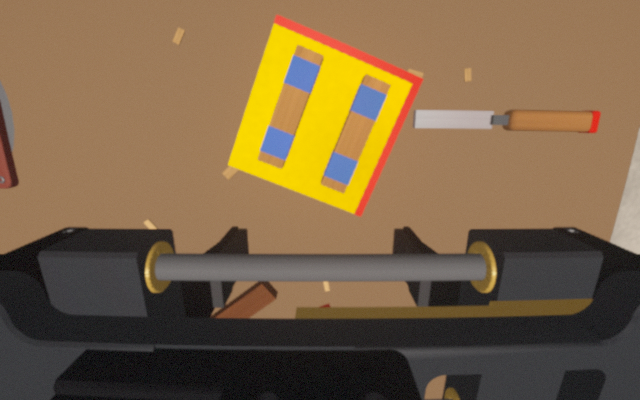

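The whole board is in view at about (325,115), with the red stripes on the image's top (+y) and right (+x) edges. I'll refine its pose using the blue marks.

```bash
python3 - <<'E'
from h import *
d=np.load('b1.npz'); im=d['im']; m={k:d[k] for k in d.files if k!='im'}
H,S,V=masks(im); blue=((H>100)&(H<130)&(S>120)&(V>80)).astype(np.uint8); blue[220:]=0
n,l,stt,c=cv2.connectedComponentsWithStats(blue); P=[]
for i in range(1,n):
    if stt[i,4]>150:
        w=ground(m,np.argwhere(l==i)[:,::-1].astype(float),.032)[:,:2]; r=cv2.minAreaRect(w.astype(np.float32)); print(np.round(w.mean(0),4),np.round(r[0],4),np.round(r[1],4)); P.append(w.mean(0))
P=np.array(P); print('marks ctr',P.mean(0))
y=np.radians(-21.6)
A=np.array([[sx*.042,sy*.042] for sx in(-1,1) for sy in(-1,1)])
g=A@np.array([[np.cos(y),np.sin(y)],[-np.sin(y),np.cos(y)]])+P.mean(0)
Q=np.array([P[np.argmin(np.linalg.norm(P-q,axis=1))] for q in g])
a=A; b=Q-Q.mean(0); print('yaw',np.degrees(np.arctan2((a[:,0]*b[:,1]-a[:,1]*b[:,0]).sum(),(a*b).sum())),'scale',np.linalg.norm(b)/np.linalg.norm(a))
yr=((H>20)&(H<35)&(S>150)&(V>120))|(((H<6)|(H>174))&(S>180)&(V>120)); yr|=blue>0; yr[220:]=0;yr[:,440:]=0
w=cv2.findContours(yr.astype(np.uint8),cv2.RETR_EXTERNAL,cv2.CHAIN_APPROX_NONE)[0]; w=max(w,key=cv2.contourArea)[:,0]
print('edge',cv2.minAreaRect(ground(m,w.astype(float),.012)[:,:2].astype(np.float32)))
E
```

```text
[0.511  0.0376] [0.5117 0.0367] [0.0287 0.0292]
[ 0.4807 -0.0412] [ 0.481  -0.0413] [0.0277 0.0292]
[ 0.5593 -0.0748] [ 0.5581 -0.072 ] [0.0266 0.029 ]
marks ctr [ 0.51701281 -0.02612756]
yaw -3.309976344520894 scale 0.9546363365901025
edge ((0.5343714952468872, -0.017777219414711), (0.18963418900966644, 0.18954136967658997), 68.49530792236328)
```

```bash
python3 -m pendant '0.047 -0.86 -0.1 -0.125;0.047 -0.86 -0.1 -0.125;0.047 -0.86 -0.1 -0.125;0.047 -0.86 -0.1 -0.125;0.047 -0.86 -0.1 -0.125;0.047 -0.86 -0.1 -0.125;0.047 -0.86 -0.1 -0.125'
python3 - <<'E'
from h import *
st(); look('wrist',.04,'pale2','pics/p2.png'); look('wrist',.02,'dark2')
E
```

```text
clock: 3.82
tcp_pos: [0.5497, -0.3405, 0.2158]
tcp_rot: [-3.141, -0.001, 0.795]
contact_force: [-0.1, 0.8, 0.4]
width: 0.0864
grasp_force: 0.0
3.83 [ 0.5497 -0.3405  0.2158] [-1.7999e+02 -3.0000e-02  4.5520e+01] w 0.0864 F [-0.1  0.8  0.4] g 0.0
pale2 0.9 ctr [ 0.5497 -0.3432] sz [0.033 0.138] yaw 44.9 red 351 px [323. 178.]
pale2 0.8 ctr [ 0.5701 -0.5088] sz [0.039 0.104] yaw 40.3 red 463 px [438. 239.]
pale2 0.53 ctr [ 0.3966 -0.4185] sz [0.018 0.032] yaw 135.9 red 238 px [274. 312.]
dark2 0.76 ctr [ 0.5603 -0.3565] sz [0.036 0.142] yaw 111.7 red 338 px [351. 188.]
dark2 0.63 ctr [ 0.4289 -0.2827] sz [0.037 0.097] yaw 39.3 red 0 px [213. 207.]
```

View pics/p2.png

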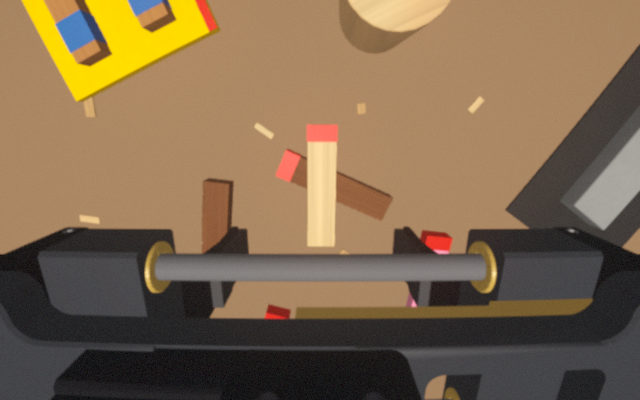

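pale2 lies whole at (323,178) with its red end up, across dark2. dark2's red end is at (287,165). The pink and purple slats are only partly visible near (435,245) and (275,312). Now the descent.

```bash
python3 -m pendant '0.003 0 -0.2 -0.001;0.003 0 -0.4 -0.001;0.003 0 -0.55 -0.001;0.003 0 -0.58 -0.001;0.003 0 -0.58 -0.001;0.003 0 -0.58 -0.001'; python3 -m pendant '0 0 0 0;0 0 0 0;0 0 0 0;0 0 0 0;0 0 0 0;0 0 0 0' 1
```

```text
clock: 4.78
tcp_pos: [0.5516, -0.3443, 0.0446]
tcp_rot: [3.137, -0.001, 0.784]
contact_force: [0.1, -0.4, 0.7]
width: 0.0872
grasp_force: 0.0
clock: 5.52
tcp_pos: [0.5497, -0.343, 0.0414]
tcp_rot: [-3.141, 0.0, 0.784]
contact_force: [-0.1, 0.3, 0.1]
width: 0.035
grasp_force: 0.0
```

```bash
python3 -m pendant '0 0 0 0;0 0 0 0;0 0 0 0;0 0 0.2 0;0 0 0.3 0;0 0 0.3 0;0 0 0.3 0'; python3 -c "
from h import *
s=st(); print(s['joint_pos'])"
```

```text
clock: 6.4
tcp_pos: [0.5492, -0.3425, 0.1303]
tcp_rot: [-3.14, 0.0, 0.784]
contact_force: [0.8, 0.7, -1.8]
width: 0.0314
grasp_force: 30.0
6.4 [ 0.5492 -0.3425  0.1303] [-1.799e+02  1.000e-02  4.493e+01] w 0.0314 F [ 0.8  0.7 -1.8] g 29.99982476234436
[-6.79352608e-01  3.66735634e-01  1.55881532e+00 -4.52803340e-05
  1.21778995e+00  1.07335111e-01]
```

```bash
python3 -m pendant '-0.102 0.954 0 -0.185;-0.102 0.954 0 -0.185;-0.102 0.954 0 -0.185;-0.102 0.954 0 -0.185;-0.102 0.954 0 -0.185;-0.102 0.954 0 -0.185;-0.102 0.954 0 -0.185;-0.102 0.954 0 -0.185'; python3 -m pendant '0 0 -0.1 0;0 0 -0.1 0;0 0 -0.1 0'
python3 - <<'E'
from h import *
st(); look('wrist',.112,'pale2','pics/p2h.png')
E
```

```text
clock: 7.4
tcp_pos: [0.5179, -0.0563, 0.1296]
tcp_rot: [3.141, 0.003, -0.377]
contact_force: [-0.8, -0.5, -0.3]
width: 0.0319
grasp_force: 30.0
clock: 7.78
tcp_pos: [0.519, -0.0569, 0.1015]
tcp_rot: [3.141, 0.001, -0.378]
contact_force: [0.9, 0.6, -1.2]
width: 0.0315
grasp_force: 30.0
7.78 [ 0.519  -0.0569  0.1015] [ 1.7999e+02  5.0000e-02 -2.1660e+01] w 0.0315 F [ 0.9  0.6 -1.2] g 29.999880194664
pale2 0.93 ctr [ 0.5395 -0.0663] sz [0.03  0.094] yaw -21.7 red 2266 px [321. 194.]
```

View pics/p2h.png

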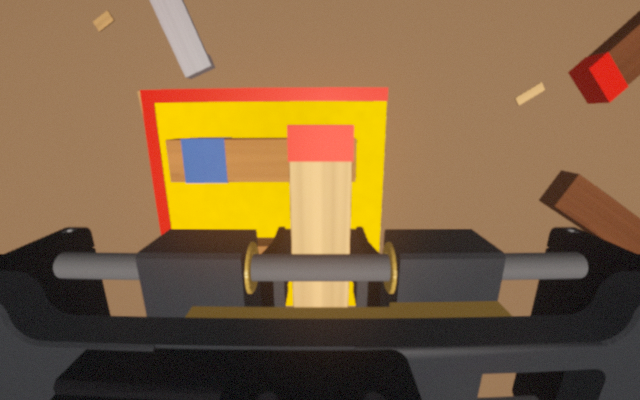

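Held slat: red end at (320,143), square to the board, over the right-hand pair of marks. I'll check its offset along the grip.

```bash
cat >> h.py <<'E'
def held(name='wrist',off=-.0014):
    """red-end position of held slat in tool frame (mm): end edge along x, lateral centre"""
    m=camera_model(name); s=sense(); im=snapshot(name); H,S,V=masks(im)
    red=(((H<6)|(H>174))&(S>140)&(V>60)).astype(np.uint8)
    n,l,stt,c=cv2.connectedComponentsWithStats(red); 
    k=[i for i in range(1,n) if stt[i,4]>600 and stt[i,0]<320<stt[i,0]+stt[i,2]]
    for i in k:
        w=ground(m,np.argwhere(l==i)[:,::-1].astype(float),s['tcp_pos'][2]+off)-s['tcp_pos']; y=s['tcp_rot'][2]
        u=w[:,0]*np.cos(y)+w[:,1]*np.sin(y); v=-w[:,0]*np.sin(y)+w[:,1]*np.cos(y)
        print('blob',stt[i],'x',np.round(1e3*np.percentile(u,[1,99]),1),'y',np.round(1e3*np.percentile(v,[1,99]),1))
E
python3 -c "
from h import *
held()"
```

```text
blob [ 142   89  246  146 4319] x [15.6 85.3] y [-31.1  84.5]
blob [ 288  126   65   35 2265] x [51.7 68.2] y [-16.7  14.4]
```

```bash
cat >> h.py <<'E'
def boardrel():
    """board edges in tool-heading frame (mm), from wrist picture with the tool square to the board"""
    m=camera_model('wrist'); s=sense(); im=snapshot('wrist'); H,S,V=masks(im)
    b=(((H>20)&(H<35)&(S>200)&(V>150))|(((H<6)|(H>174))&(S>180)&(V>120))).astype(np.uint8); b[225:]=0
    b=cv2.morphologyEx(b,cv2.MORPH_CLOSE,np.ones((5,5)))
    n,l,stt,c=cv2.connectedComponentsWithStats(b); i=1+np.argmax(stt[1:,4]); 
    pts=np.argwhere(l==i)[:,::-1].astype(float); w=ground(m,pts,.012)-s['tcp_pos']; y=s['tcp_rot'][2]
    u=1e3*(w[:,0]*np.cos(y)+w[:,1]*np.sin(y)); v=1e3*(-w[:,0]*np.sin(y)+w[:,1]*np.cos(y))
    X,Y=pts.T
    top=[];
    for x in range(int(X.min())+8,int(X.max())-8,4): top.append((v[X==x][np.argmax(u[X==x])],u[X==x].max()))
    L=[];Rr=[]
    for r in range(int(Y.min())+8,int(Y.max())-3,3):
        k=Y==r; L.append((u[k].mean(),v[k].max())); Rr.append((u[k].mean(),v[k].min()))
    for nm,e in (('far',top),('left',L),('right',Rr)):
        e=np.array(e); e=e[abs(e[:,1]-np.median(e[:,1]))<4]; p=np.polyfit(e[:,0],e[:,1],1); print(nm,'at 0:',round(p[1],1),'median',round(np.median(e[:,1]),1),'slope deg',round(np.degrees(np.arctan(p[0])),2),'n',len(e))
E
python3 -c "
from h import *
st();boardrel()"
```

```text
7.92 [ 0.5199 -0.0571  0.1025] [-1.7999e+02 -9.0000e-02 -2.1670e+01] w 0.0321 F [-0.7 -0.3  0.4] g 29.999740719795227
far at 0: 92.8 median 93.5 slope deg 0.52 n 37
left at 0: 136.6 median 136.6 slope deg 0.07 n 41
right at 0: -51.6 median -51.5 slope deg 0.14 n 39
```

```bash
python3 -m pendant '0.002 0.004 -0.08 0;0.002 0.004 -0.13 0;0.002 0.004 -0.15 0;0.002 0.004 -0.16 0;0.002 0.004 -0.16 0;0.002 0.004 -0.16 0'; python3 -m pendant '0 0 0 0;0 0 0 0;0 0 0 0;0 0 0 0;0 0 0.3 0;0 0 0.5 0;0 0 0.5 0' 0; python3 - <<'E'
from h import *
st(); look('wrist',.052,'pale2','pics/p2b.png');boardrel()
E
```

```text
clock: 8.72
tcp_pos: [0.5202, -0.0557, 0.0541]
tcp_rot: [-3.141, -0.001, -0.378]
contact_force: [0.5, -0.4, -0.9]
width: 0.0315
grasp_force: 30.0
clock: 9.6
tcp_pos: [0.5219, -0.0561, 0.2083]
tcp_rot: [-3.141, -0.007, -0.378]
contact_force: [-0.2, 0.2, 0.0]
width: 0.0855
grasp_force: 0.0
9.6 [ 0.5219 -0.0561  0.2083] [-179.95   -0.4   -21.67] w 0.0855 F [-0.2  0.2  0. ] g 0.0
pale2 0.67 ctr [ 0.5193 -0.0572] sz [0.032 0.138] yaw -21.7 red 475 px [322. 186.]
pale2 0.59 ctr [ 0.3931 -0.3786] sz [0.021 0.047] yaw -5.6 red 298 px [633. 187.]
pale2 0.5 ctr [ 0.5438 -0.0267] sz [0.161 0.169] yaw 68.4 red 2192 px [277. 167.]
far at 0: 82.1 median 82.1 slope deg 0.05 n 21
left at 0: 134.4 median 134.5 slope deg 0.18 n 37
right at 0: -53.1 median -53.1 slope deg 0.29 n 37
```

```bash
python3 -m pendant '-0.418 0.9 0 0.235;-0.418 0.9 0 0.235;-0.418 0.9 0 0.235;-0.418 0.9 0 0.235;-0.418 0.9 0 0.235;-0.418 0.9 0 0.235;-0.418 0.9 0 0.235;-0.418 0.9 0 0.235' 0 >/dev/null; python3 -m pendant '0 0.342 -0.2 0.244;0 0.342 -0.2 0.244;0 0.342 -0.2 0.244;0 0.342 -0.2 0.244;0 0.342 -0.2 0.244;0 0.342 -0.2 0.244;0 0.342 -0.2 0.244;0 0.342 -0.2 0.244'; python3 -m pendant '0 0 0 0.001;0 0 0 0.001'; python3 -c "
from h import *
st(); look('wrist',.02,'pale1')"
```

```text
clock: 11.75
tcp_pos: [0.393, 0.3162, 0.141]
tcp_rot: [-3.138, -0.002, 2.604]
contact_force: [-0.4, 0.2, 0.0]
width: 0.0872
grasp_force: 0.0
clock: 12.0
tcp_pos: [0.3937, 0.3166, 0.1423]
tcp_rot: [-3.14, -0.001, 2.601]
contact_force: [-0.9, -0.5, -0.6]
width: 0.0871
grasp_force: 0.0
12.0 [0.3937 0.3166 0.1423] [-1.7990e+02 -6.0000e-02  1.4903e+02] w 0.0871 F [-0.9 -0.5 -0.6] g 0.0
pale1 0.79 ctr [0.3886 0.3213] sz [0.031 0.124] yaw -30.0 red 18 px [321. 186.]
```

```bash
python3 -m pendant '0 0 -0.2 0.004;0 0 -0.36 0.004;0 0 -0.4 0.004;0 0 -0.41 0.004;0 0 -0.41 0.004' 0; python3 -m pendant '0 0 0 0;0 0 0 0;0 0 0 0;0 0 0 0;0 0 0 0;0 0 0 0;0 0 0 0;0 0 0 0' 1;  python3 -m pendant '0 0 0 0;0 0 0.2 0;0 0 0.36 0;0 0 0.36 0;0 0 0.36 0'
```

```text
clock: 12.72
tcp_pos: [0.3959, 0.3179, 0.0223]
tcp_rot: [3.139, 0.002, 2.629]
contact_force: [0.2, -0.5, 0.8]
width: 0.0871
grasp_force: 0.0
clock: 13.72
tcp_pos: [0.3944, 0.317, 0.0205]
tcp_rot: [-3.142, -0.0, 2.63]
contact_force: [-0.5, 0.3, -0.1]
width: 0.0321
grasp_force: 30.0
clock: 14.35
tcp_pos: [0.394, 0.3168, 0.128]
tcp_rot: [-3.141, -0.0, 2.63]
contact_force: [0.0, -0.2, -1.4]
width: 0.0317
grasp_force: 30.0
```

```bash
python3 -m pendant '0.521 -0.981 0 0.0215;0.521 -0.981 0 0.0215;0.521 -0.981 0 0.0215;0.521 -0.981 0 0.0215;0.521 -0.981 0 0.0215;0.521 -0.981 0 0.0215;0.521 -0.981 0 0.0215;0.521 -0.981 0 0.0215'; python3 -c "
from h import *
st(); boardrel()
m=camera_model('wrist');im=snapshot('wrist');cv2.imwrite('pics/p1h.png',im[:,:,::-1])"
```

```text
clock: 15.35
tcp_pos: [0.5493, 0.024, 0.1272]
tcp_rot: [-3.141, -0.003, 2.765]
contact_force: [0.7, -0.1, -0.7]
width: 0.0318
grasp_force: 30.0
15.35 [0.5493 0.024  0.1272] [-1.7999e+02 -1.6000e-01  1.5845e+02] w 0.0318 F [ 0.7 -0.1 -0.7] g 30.000019669532776
far at 0: 92.4 median 92.5 slope deg -0.11 n 51
left at 0: 137.3 median 137.2 slope deg -0.03 n 39
right at 0: -50.1 median -49.8 slope deg 0.52 n 39
```

View pics/p1h.png

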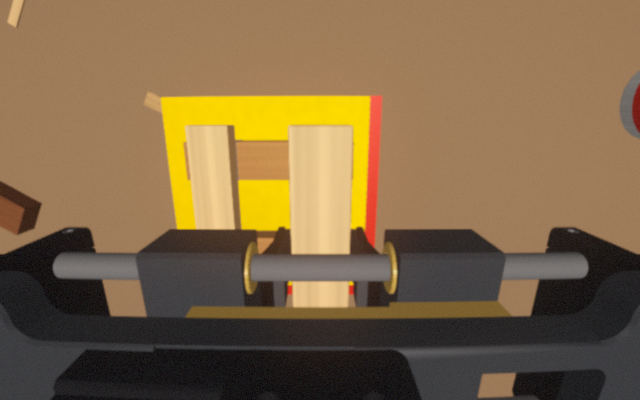

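The held pale1 at (320,180) and the placed pale2 at (212,180) are parallel and square to the board. pale1's bare end faces the unstriped edge, so its red end faces +x.

```bash
python3 -m pendant '-0.002 -0.005 -0.15 0;-0.002 -0.005 -0.22 0;-0.002 -0.005 -0.24 0;-0.002 -0.005 -0.25 0;-0.002 -0.005 -0.251 0;-0.002 -0.005 -0.251 0'; python3 -m pendant '0 0 0 0;0 0 0 0;0 0 0 0;0 0 0 0;0 0 0.3 0;0 0 0.5 0;0 0 0.5 0;0 0 0.5 0' 0; python3 - <<'E'
from h import *
st(); look('wrist',.052,'pale2');boardrel()
E
```

```text
clock: 16.2
tcp_pos: [0.5509, 0.0212, 0.0542]
tcp_rot: [3.141, 0.002, 2.765]
contact_force: [-0.7, 0.3, -1.3]
width: 0.0319
grasp_force: 30.0
clock: 17.2
tcp_pos: [0.5519, 0.021, 0.2062]
tcp_rot: [3.14, 0.006, 2.765]
contact_force: [-0.3, -0.6, -0.2]
width: 0.0869
grasp_force: 0.0
17.2 [0.5519 0.021  0.2062] [179.91   0.32 158.41] w 0.0869 F [-0.3 -0.6 -0.2] g 0.0
pale2 0.85 ctr [ 0.5192 -0.0539] sz [0.036 0.139] yaw -21.3 red 171 px [243. 176.]
pale2 0.75 ctr [0.5511 0.0205] sz [0.033 0.139] yaw -21.7 red 372 px [319. 188.]
far at 0: 93.2 median 93.2 slope deg -0.01 n 38
left at 0: 134.7 median 134.7 slope deg -0.03 n 38
right at 0: -52.1 median -52.0 slope deg 0.95 n 33
```

```bash
python3 -m pendant '0.043 -0.36 0.15 -0.128;0.043 -0.36 0.15 -0.128;0.043 -0.36 0.15 -0.128;0.043 -0.36 0.15 -0.128;0.043 -0.36 0.15 -0.128;0.043 -0.36 0.15 -0.128;0.043 -0.36 0.15 -0.128'; python3 - <<'E'
from h import *
st(); look('wrist',.052,'pale2','pics/two.png'); look('wrist',.012,'board')
E
```

```text
clock: 18.23
tcp_pos: [0.5625, -0.0866, 0.2469]
tcp_rot: [-3.14, -0.001, 1.962]
contact_force: [-0.0, -0.1, 0.2]
width: 0.087
grasp_force: 0.0
18.23 [ 0.5625 -0.0866  0.2469] [-1.799e+02 -8.000e-02  1.124e+02] w 0.087 F [-0.  -0.1  0.2] g 0.0
pale2 0.88 ctr [0.5513 0.0187] sz [0.035 0.141] yaw -21.8 red 366 px [345.  91.]
pale2 0.79 ctr [ 0.5184 -0.0551] sz [0.034 0.14 ] yaw -21.4 red 316 px [293. 139.]
board 0.59 ctr [ 0.5356 -0.0172] sz [0.192 0.193] yaw -20.9 red 1934 px [326. 109.]
```

View pics/two.png

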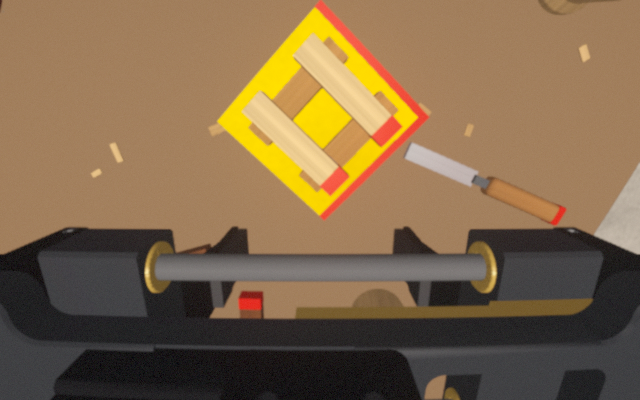

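Both pale slats sit on their marks with red ends at (387,131) and (333,181), facing the +x stripe. Next, dark2.

```bash
python3 -m pendant '-0.01 -0.897 -0.16 0;-0.01 -0.897 -0.16 0;-0.01 -0.897 -0.16 0;-0.01 -0.897 -0.16 0;-0.01 -0.897 -0.16 0;-0.01 -0.897 -0.16 0;-0.01 -0.897 -0.16 0'; python3 - <<'E'
from h import *
st(); look('wrist',.02,'dark2')
E
```

```text
clock: 19.3
tcp_pos: [0.5604, -0.3546, 0.2005]
tcp_rot: [3.141, -0.001, 1.961]
contact_force: [0.2, 0.3, -0.8]
width: 0.0868
grasp_force: 0.0
19.3 [ 0.5604 -0.3546  0.2005] [ 1.7997e+02 -3.0000e-02  1.1239e+02] w 0.0868 F [ 0.2  0.3 -0.8] g 0.0
dark2 0.87 ctr [ 0.4072 -0.2973] sz [0.037 0.143] yaw -141.5 red 562 px [207.  79.]
dark2 0.7 ctr [ 0.5589 -0.3569] sz [0.034 0.141] yaw 111.6 red 130 px [320. 184.]
```

```bash
python3 -m pendant '-0.003 -0.002 -0.2 -0.002;-0.003 -0.002 -0.4 -0.002;-0.003 -0.002 -0.55 -0.002;-0.003 -0.002 -0.59 -0.002;-0.003 -0.002 -0.598 -0.002;-0.003 -0.002 -0.598 -0.002' 0; python3 -m pendant '0 0 0 0;0 0 0 0;0 0 0 0;0 0 0 0;0 0 0 0;0 0 0 0;0 0 0 0;0 0 0 0' 1;  python3 -m pendant '0 0 0 0;0 0 0.2 0;0 0 0.4 0;0 0 0.4 0;0 0 0.4 0'
```

```text
clock: 20.15
tcp_pos: [0.5608, -0.3575, 0.0236]
tcp_rot: [3.14, 0.004, 1.948]
contact_force: [0.5, -0.8, 0.0]
width: 0.0872
grasp_force: 0.0
clock: 21.15
tcp_pos: [0.559, -0.3565, 0.0207]
tcp_rot: [-3.141, -0.0, 1.948]
contact_force: [-0.1, 0.5, -0.0]
width: 0.0316
grasp_force: 30.0
clock: 21.78
tcp_pos: [0.559, -0.3564, 0.1407]
tcp_rot: [3.142, 0.0, 1.948]
contact_force: [-0.2, -0.0, -0.4]
width: 0.0315
grasp_force: 30.0
```

```bash
python3 -m pendant '0.048 0.6 0 -0.12;0.048 0.6 0 -0.12;0.048 0.6 0 -0.12;0.048 0.6 0 -0.12' >/dev/null; python3 -m pendant '0 0.481 0 0;0 0.481 0 0;0 0.481 0 0;0 0.481 0 0;0 0.481 0 0'; python3 -c "
from h import *
st(); boardrel(); held()"
```

```text
clock: 22.9
tcp_pos: [0.5732, -0.0334, 0.14]
tcp_rot: [-3.14, 0.001, 1.199]
contact_force: [0.5, 0.4, -0.4]
width: 0.0319
grasp_force: 30.0
22.9 [ 0.5732 -0.0334  0.14  ] [-1.7994e+02  5.0000e-02  6.8670e+01] w 0.0319 F [ 0.5  0.4 -0.4] g 29.999655783176422
far at 0: 85.4 median 85.5 slope deg 0.17 n 35
left at 0: 134.6 median 134.4 slope deg -0.22 n 41
right at 0: -52.5 median -52.4 slope deg 0.23 n 41
blob [ 169   91  213  156 3407] x [ 8.1 83.6] y [-28.3  71.1]
blob [ 288  123   70   54 2534] x [45.4 68.8] y [-17.5  15.8]
```

```bash
python3 -m pendant '0 0.002 -0.12 -0.0005;0 0.002 -0.19 -0.0005;0 0.002 -0.215 -0.0005;0 0.002 -0.222 -0.0005;0 0.002 -0.224 -0.0005;0 0.002 -0.225 -0.0005'; python3 -m pendant '0 0 0 0;0 0 0 0;0 0 0 0;0 0 0 0;0 0 0.2 0;0 0 0.4 0;0 0 0.5 0;0 0 0.5 0' 0; python3 - <<'E'
from h import *
st(); look('wrist',.072,'dark2')
E
```

```text
clock: 23.75
tcp_pos: [0.5742, -0.0318, 0.0743]
tcp_rot: [3.14, -0.0, 1.196]
contact_force: [-0.4, -0.4, -0.1]
width: 0.0317
grasp_force: 30.0
clock: 24.75
tcp_pos: [0.5755, -0.032, 0.227]
tcp_rot: [3.135, -0.001, 1.196]
contact_force: [0.4, -0.6, 0.6]
width: 0.0864
grasp_force: 0.0
24.75 [ 0.5755 -0.032   0.227 ] [ 1.7962e+02 -7.0000e-02  6.8540e+01] w 0.0864 F [ 0.4 -0.6  0.6] g 0.0
dark2 0.82 ctr [ 0.5739 -0.0315] sz [0.034 0.139] yaw 69.0 red 518 px [318. 186.]
```

```bash
python3 -m pendant '-0.554 -0.885 -0.077 -0.083;-0.554 -0.885 -0.077 -0.083;-0.554 -0.885 -0.077 -0.083;-0.554 -0.885 -0.077 -0.083;-0.554 -0.885 -0.077 -0.083;-0.554 -0.885 -0.077 -0.083;-0.554 -0.885 -0.077 -0.083;-0.554 -0.885 -0.077 -0.083'; python3 - <<'E'
from h import *
s=st(); print(s['joint_pos']); look('wrist',.02,'dark1')
E
```

```text
clock: 25.85
tcp_pos: [0.4078, -0.2956, 0.1994]
tcp_rot: [-3.14, -0.0, 0.676]
contact_force: [-0.2, -0.0, -0.7]
width: 0.0868
grasp_force: 0.0
25.85 [ 0.4078 -0.2956  0.1994] [-1.7991e+02 -1.0000e-02  3.8750e+01] w 0.0868 F [-0.2 -0.  -0.7] g 0.0
[-7.84293497e-01 -3.79913910e-02  1.88015391e+00  4.21746936e-04
  1.30096053e+00  1.09995375e-01]
dark1 0.64 ctr [ 0.4057 -0.2963] sz [0.032 0.138] yaw -141.4 red 374 px [320. 182.]
```

```bash
python3 -m pendant '-0.004 0.003 -0.2 0;-0.004 0.003 -0.4 0;-0.004 0.003 -0.55 0;-0.004 0.003 -0.59 0;-0.004 0.003 -0.598 0;-0.004 0.003 -0.598 0' 0; python3 -m pendant '0 0 0 0;0 0 0 0;0 0 0 0;0 0 0 0;0 0 0 0;0 0 0 0;0 0 0 0;0 0 0 0' 1;  python3 -m pendant '0 0 0 0;0 0 0.1 -0.02;0 0 0.1 -0.16;0 0 0.1 -0.16;0 0 0.1 -0.16;0 0 0.1 -0.16;0 0 0.1 -0.16;0 0 0.1 -0.16'; python3 -m pendant '0 0 0 -0.17;0 0 0 -0.17;0 0 0 -0.17;0 0 0 -0.17;0 0 0 -0.17;0 0 0 -0.17;0 0 0 -0.17'
```

```text
clock: 26.7
tcp_pos: [0.4076, -0.2973, 0.0228]
tcp_rot: [3.138, -0.0, 0.675]
contact_force: [-0.2, 0.6, 0.2]
width: 0.0868
grasp_force: 0.0
clock: 27.7
tcp_pos: [0.4061, -0.2962, 0.0208]
tcp_rot: [-3.141, 0.0, 0.675]
contact_force: [0.0, -0.3, -1.5]
width: 0.0318
grasp_force: 30.0
clock: 28.7
tcp_pos: [0.406, -0.2961, 0.0508]
tcp_rot: [-3.141, 0.0, -0.329]
contact_force: [-0.3, 0.2, -0.6]
width: 0.0317
grasp_force: 30.0
clock: 29.58
tcp_pos: [0.4061, -0.2962, 0.0508]
tcp_rot: [3.142, 0.0, -1.395]
contact_force: [-0.1, -0.3, -0.7]
width: 0.0316
grasp_force: 30.0
```

```bash
python3 -m pendant '0 0 -0.07 0;0 0 -0.09 0;0 0 -0.098 0;0 0 -0.1 0;0 0 -0.1 0'; python3 -m pendant '0 0 0 0;0 0 0 0;0 0 0 0;0 0 0 0;0 0 0 0;0 0 0.2 0;0 0 0.25 0;0 0 0.25 0' 0;  python3 -m pendant '0 0 0 0.235;0 0 0 0.235;0 0 0 0.235;0 0 0 0.235;0 0 0 0.235;0 0 0 0.235;0 0 0 0.235;0 0 0 0.235'; python3 -m pendant '0 0 0.2 0.235;0 0 0.2 0.235;0 0 0.2 0.235;0 0 0.2 0.235;0 0 0.2 0.235;0 0 0.2 0.235;0 0 0.2 0.235;0 0 0.2 0.235';python3 -m pendant '0 0 0 0.03;0 0 0 0.03;0 0 0 0.03'; python3 - <<'E'
from h import *
s=st(); look('wrist',.02,'dark1')
E
```

```text
clock: 30.2
tcp_pos: [0.4064, -0.2965, 0.0213]
tcp_rot: [-3.141, -0.001, -1.398]
contact_force: [0.1, 0.6, 0.0]
width: 0.032
grasp_force: 30.0
clock: 31.2
tcp_pos: [0.407, -0.297, 0.0972]
tcp_rot: [-3.14, -0.003, -1.399]
contact_force: [-0.0, 0.0, -0.2]
width: 0.0865
grasp_force: 0.0
clock: 32.2
tcp_pos: [0.405, -0.2951, 0.0936]
tcp_rot: [-3.139, 0.002, 0.083]
contact_force: [-0.2, 0.4, 0.7]
width: 0.087
grasp_force: 0.0
clock: 33.2
tcp_pos: [0.4051, -0.2953, 0.1535]
tcp_rot: [-3.139, -0.003, 1.56]
contact_force: [0.0, -0.6, 0.2]
width: 0.0871
grasp_force: 0.0
clock: 33.58
tcp_pos: [0.4056, -0.2958, 0.1547]
tcp_rot: [-3.141, -0.002, 1.739]
contact_force: [-0.1, 0.3, -0.5]
width: 0.0869
grasp_force: 0.0
33.58 [ 0.4056 -0.2958  0.1547] [-1.7994e+02 -9.0000e-02  9.9640e+01] w 0.0869 F [-0.1  0.3 -0.5] g 0.0
dark1 0.62 ctr [ 0.4049 -0.2929] sz [0.032 0.13 ] yaw 99.7 red 187 px [321. 183.]
```

```bash
python3 -m pendant '0 0 -0.2 0.0005;0 0 -0.38 0.0005;0 0 -0.44 0.0005;0 0 -0.45 0.0005;0 0 -0.45 0.0005' 0; python3 -m pendant '0 0 0 0;0 0 0 0;0 0 0 0;0 0 0 0;0 0 0 0;0 0 0 0;0 0 0 0;0 0 0 0' 1;  python3 -m pendant '0 0 0 0;0 0 0.2 0;0 0 0.4 0;0 0 0.4 0;0 0 0.4 0'; python3 -m pendant '0.297 0.983 0 -0.087;0.297 0.983 0 -0.087;0.297 0.983 0 -0.087;0.297 0.983 0 -0.087;0.297 0.983 0 -0.087;0.297 0.983 0 -0.087;0.297 0.983 0 -0.087;0.297 0.983 0 -0.087'; python3 -c "
from h import *
st(); boardrel(); held()"
```

```text
clock: 34.3
tcp_pos: [0.4073, -0.2974, 0.0226]
tcp_rot: [3.14, 0.002, 1.746]
contact_force: [0.1, 0.2, 0.5]
width: 0.0868
grasp_force: 0.0
clock: 35.3
tcp_pos: [0.4061, -0.2962, 0.0208]
tcp_rot: [-3.142, -0.0, 1.746]
contact_force: [0.3, -0.4, -0.1]
width: 0.0319
grasp_force: 30.0
clock: 35.92
tcp_pos: [0.4059, -0.296, 0.1405]
tcp_rot: [-3.141, -0.0, 1.746]
contact_force: [-0.4, 0.9, -0.7]
width: 0.0316
grasp_force: 30.0
clock: 36.92
tcp_pos: [0.4944, -0.0025, 0.1398]
tcp_rot: [-3.14, 0.001, 1.198]
contact_force: [0.3, 0.3, -1.1]
width: 0.0319
grasp_force: 30.0
36.92 [ 0.4944 -0.0025  0.1398] [-1.799e+02  6.000e-02  6.866e+01] w 0.0319 F [ 0.3  0.3 -1.1] g 29.99076783657074
far at 0: 85.4 median 85.4 slope deg 0.02 n 25
left at 0: 50.4 median 50.3 slope deg -0.16 n 40
right at 0: -137.5 median -137.6 slope deg -0.12 n 41
blob [ 263   91  213  139 4458] x [16.5 83.5] y [-73.4  25.6]
blob [ 289  126   64   37 2267] x [50.4 67.4] y [-15.   15.6]
```

```bash
python3 -m pendant '0.005 0.003 -0.12 -0.0005;0.005 0.003 -0.19 -0.0005;0.005 0.003 -0.215 -0.0005;0.005 0.003 -0.222 -0.0005;0.005 0.003 -0.224 -0.0005;0.005 0.003 -0.225 -0.0005'; python3 -m pendant '0 0 0 0;0 0 0 0;0 0 0 0;0 0 0 0;0 0 0.2 0;0 0 0.4 0;0 0 0.5 0;0 0 0.5 0' 0; python3 -m pendant '-0.09 -0.28 0.1 0;-0.09 -0.28 0.1 0;-0.09 -0.28 0.1 0;-0.09 -0.28 0.1 0'; python3 - <<'E'
from h import *
st(); b=look('wrist',.012,'board'); look('wrist',.072,'dark2','pics/end.png'); look('wrist',.052,'pale2')
E
```

```text
clock: 37.78
tcp_pos: [0.4974, -0.0006, 0.0742]
tcp_rot: [3.14, -0.0, 1.196]
contact_force: [-0.6, 0.8, -0.6]
width: 0.0317
grasp_force: 30.0
clock: 38.78
tcp_pos: [0.4986, -0.0007, 0.2267]
tcp_rot: [3.135, -0.001, 1.196]
contact_force: [-0.0, 0.2, -1.4]
width: 0.0864
grasp_force: 0.0
clock: 39.28
tcp_pos: [0.4692, -0.0838, 0.2518]
tcp_rot: [-3.139, -0.0, 1.196]
contact_force: [-0.0, -0.5, 0.8]
width: 0.0869
grasp_force: 0.0
39.27 [ 0.4692 -0.0838  0.2518] [-1.7987e+02 -3.0000e-02  6.8510e+01] w 0.0869 F [-0.  -0.5  0.8] g 0.0
board 0.96 ctr [ 0.5357 -0.0166] sz [0.191 0.193] yaw -22.3 red 2158 px [347. 101.]
dark2 0.72 ctr [ 0.5716 -0.0321] sz [0.038 0.141] yaw 68.7 red 621 px [394.  98.]
dark2 0.57 ctr [ 0.4969 -0.002 ] sz [0.033 0.14 ] yaw 68.6 red 553 px [314.  96.]
pale2 0.75 ctr [ 0.5187 -0.0555] sz [0.032 0.138] yaw -21.3 red 88 px [350. 144.]
pale2 0.56 ctr [0.55   0.0193] sz [0.035 0.14 ] yaw -21.7 red 181 px [354.  71.]
```

View pics/end.png

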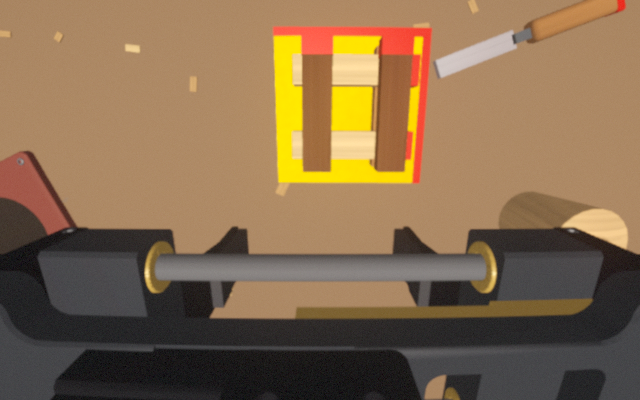

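The stack looks right. The dark slats at (316,105) and (394,105) lie over the bearers with red ends at the +y stripe. The pale slats' red ends are at the +x stripe, and everything measures within about 2 mm.

```bash
python3 -c "
from cell import *
print(hand_in())"
```

```text
the job is handed in; nothing more can be done
None
```

I stacked the four slats crosswise on the board in the order asked, red ends towards the striped edges, and handed the job in at about 39 s; the last wrist picture put every slat within about 2 mm of its place.

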